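# Park the swinging drip infuser over the clay cup

### The arm

A 6-joint arm with a two-finger parallel gripper is mounted at the origin on the work surface. World frame = base frame: x ahead of the robot, y to its left, z up, the work surface at z = 0. Lengths are in mm, angles in rad, forces in N, time in s.
With the tool pointing down it reaches from about 300 to 750 mm from the base axis. Payload 8.5 kg.
Tool frame: the origin (TCP) lies midway between the tips of the shut fingers; the grasp point (between the pads) lies 19 mm behind it; z points along the fingers, y is the direction in which the jaws open and shut (so a half turn about z gives the same grasp; the last joint's range is limited). The gripper opens to 88 mm and grips with 3 to 60 N. Pads are 18 mm wide; open, the fingers measure 123 mm over their backs; the gripper's body (75 mm by 187 mm) begins 45 mm behind the grasp point.
Start: joints at [0.894, 0.381, 1.297, -0, 1.464, -0.215], TCP at [245.047, 492.374, 238.748] pointing down, gripper open.
Joint ranges: [-3.11, 3.11], [-0.89, 2.33], [0.22, 2.48], [-1.42, 4.56], [0.17, 2.85], [-2.88, 2.88]. Speed limits (rad/s): [2.39, 2.39, 3.14, 3.14, 3.14, 3.14].

### API

Orientations are given as a rotation vector (axis times angle).
In Python, from plant import bot, eyes gives the robot as it stands. The module is installed in compiled form; this text tells all that it offers.
- The arm moves only by the tool jog_arm, never from a script. Its argument "motion" is a list of rows, each a list of 7 numbers: the closure in counts, from 0 (fully open) to 255 (shut), then the shift along the tool's x, y, z in m, then the turn, a rotation vector about the tool's x, y, z in degrees. In form: [[claw, dx, dy, dz, wx, wy, wz], ...]. A call has 1 to 10 rows; each row shifts and turns the commanded pose from where the row before left it, along the tool's axes as they then stand; what a row does not reach is not made up. A row lasts 1/12 s, in which the tool goes at most 41.7 mm and 7.16 degrees, less where a joint would pass 70% of its speed; a pose out of reach is approached as far as the arm can. A call with a gripper value outside its range is refused whole. The fingers move at their own pace and stop on an object; the grip force is fixed at half the most. Time passes only in rows, so rows that do not move let the fingers close. It gives the time, the measured TCP pose, the force and the opening at its end, in the units of the state.
- bot.state(): the state, without advancing time (a new reading comes with each control period).
- eyes.snapshot(name): name is "side" or "top" or "wrist"; returns the picture (480x640x3 uint8, red, green, blue); there is no depth.
- eyes.camera_info(name): a dict with "vfov" (degrees; the focal length in pixels is half the picture's height over the tangent of half this angle, whatever the lens; pixels are square), "cx", "cy" (the principal point, pixels), "R" (3x3) and "t" (3): a world point X has camera coordinates R X + t; the wrist camera has in their place "mount" (4x4, takes a point from camera to tool coordinates, whose origin is the TCP and whose axes are the flange's). Camera axes: x right, y down, z forward; pixel columns grow to the right and rows downward; lengths in mm; the calibration is good to about 2 mm. A picture is of the moment at which its call begins: read the wrist's pose just before it. camera_info takes no time and is no camera call.
- bot.job_done(): hands the job in, once; it reports no verdict.
The state is a dict: "time": time; "joint_pos": joint angles; "dq": joint speeds; "joint_efforts": joint torques, N m; "tcp_pos": TCP position; "eef_rot": TCP orientation; "force": force on the tool from outside, world axes, zero at the start; "wrist_torque": the same for the moment, N m; "grip_width": finger opening in mm.
Only numpy, scipy, OpenCV 4.12 (cv2) and the standard library are available. Lean on these libraries where they do the work, as an engineer would, in place of code of your own. Each camera call takes 0.05 s, during which the arm holds its last target. There are 200 camera calls.

### The job

Take the carriage of the drip rail by its orange grip and draw it along the rail, so that the hanging hot infuser comes free of the drip box and travels to the terracotta cup. Calm its swing by the way you move the carriage, since it hangs almost without friction and would go on swinging for a minute; bring it to rest with its nozzle over the middle of that cup, keep it still there for at least four seconds, then let go of the grip and move clear. Never touch the infuser or its brass weight, never let it swing wildly or knock back against the drip box once you have drawn it well away, and leave the drip box, the cups and the other things where they are.

Things in the scene. Friction and masses are not known exactly. Their poses are not given: they have to be found in the camera images.
- rail: Fixed drip rail: aluminium bar 810 mm long on two dark posts, top 337 mm high. Origin on the table under the middle of the line along which the pivot travels; y points along the rail (direction in which the carriage joint grows), z up, -x towards the robot. Its place and yaw vary.
- carriage (a joint): Black carriage sliding on the rail, metres along the rail's +y, 0 (start, at the end stop) to 0.50 (other end stop). Mass about 0.5 kg, dry friction about 1.2 N plus 2 N s/m: it stays where it is left. At 0 the pivot is at y = -0.240 m in the rail's frame.
- grip (a point): Point to grip on the carriage: centre of the upper part of an upright orange fin, 18 mm thick along the rail, 34 mm across it (x) and 56 mm tall. The point is 15 mm below the fin's top, 290 mm above the table, 130 mm from the pivot towards the robot; it moves with the carriage. Free room above and beside the fin; the dark arm that carries it lies 40 mm below the point.
- pivot (a point): Axis of the pivot pin on the carriage, 320 mm above the table, x = 0 in the rail's frame. The infuser swings about it in the upright plane along the rail, with negligible friction (swing decays over about a minute).
- infuser (a joint): Swing angle of the infuser about the pivot, rad; 0 = hanging straight, positive = nozzle moved towards the rail's +y. It starts at -0.2, nozzle held by the drip box.
- nozzle (a point): Lower end of the infuser's black drip nozzle (20 mm diameter), 240 mm below the pivot when hanging straight. The infuser is a steel body 62 mm in diameter on a 10 mm stem, with its fill nominally 0.42 kg (it varies, 0.85 to 1.2 times). Pivot acceleration a along the rail gives angle'' = -w*w*(angle + a/9.81), w = 2*pi/period.
- weight_top (a point): Top centre of the brass counterweight (0.26 kg, 42 mm diameter, 24 mm high) on the infuser's stem, 136 mm above the pivot; it swings with the infuser and slows the swing: nominal period 1.6 s (1.4 to 1.9 s as the fill varies).
- drip_box: Grey heavy (3.5 kg) drip box standing loose under the start end of the rail, 140 mm by 120 mm (along the rail), 88 mm high, origin under its centre. Its wall on the rail's +y side (the lip) holds the nozzle back at the start; when the carriage has been drawn 20 to 30 mm along, the nozzle rides up over the lip and the infuser swings free with about 0.3 rad amplitude.
- clay_cup: Terracotta cup, the target: 84 mm across the rim, 58 mm high, open, origin at the centre of its underside. It stands under the rail; the order of the three cups varies.
- white_cup: White cup of the same shape under the rail; leave alone.
- blue_cup: Blue cup of the same shape under the rail; leave alone.
- tin_green: Green tea tin, 75 mm diameter, 78 mm high; leave alone.
- tin_dark: Dark tea tin, same size; leave alone.
- tasting_bowl: White tasting bowl, 100 mm across, 45 mm high; leave alone.
Mind the look-alikes: they are no part of the job. Leave any turquoise look-alike of the drip_box alone.

How it is judged:
By the outcome, as a careful person would: the job done as asked, in the order asked, and still so for the second after the job is handed in, with the robot touching nothing.
It also fails if it takes over 59 s, if anything falls off the work surface, if the arm or the gripper's body presses on something with over 40 N, if the wrist force passes 120 N, or if a joint passes its speed limit or range.

## Working session

There is one attempt and no reset: what is moved stays moved. The work goes in short steps, Python scripts to look and compute and a tool call to move; the robot and the scene stay as the last step left them, time stands still between calls to the robot, and variables do not carry over. Pictures are saved under pics/ and viewed, about 8 in all and at most 12, crops included, and the job is handed in when it is done.

Besides the shell and the picture viewer there is one more tool, called after ">>>" by a JSON object that holds its "api" and its "payload". jog_arm: Moves the arm, as the interface text tells. Its arguments: {"type":"object","properties":{"motion":{"type":"array"}},"required":["motion"]}

```bash
mkdir -p pics; python3 - <<'E'
from plant import bot, eyes
import cv2, numpy as np
print(bot.state())
for n in ("side","top"):
    cv2.imwrite(f"pics/{n}0.png",eyes.snapshot(n)[:,:,::-1]); c=eyes.camera_info(n);print(n,c)
print(eyes.camera_info("wrist"))
E
```

```text
{'time': 0.0, 'joint_pos': array([ 8.93706658e-01,  3.81197262e-01,  1.29827331e+00,  1.24878109e-06,
        1.46361560e+00, -2.15342199e-01]), 'dq': array([ 5.63532368e-05, -1.04471509e-03,  1.93652460e-03,  2.56060012e-04,
        1.29410555e-03,  7.34061876e-04]), 'joint_efforts': array([ 3.16872256e-04, -4.37928557e+01, -2.24558026e+01,  7.14021502e-02,
        3.51753447e-02, -1.48115132e-04]), 'tcp_pos': array([244.86806124, 492.15780472, 238.13286834]), 'eef_rot': array([-7.18737174e-01, -3.05760698e+00,  2.11502639e-03]), 'force': array([-0.75318   ,  0.65587541,  0.40356071]), 'wrist_torque': array([-0.0147819 ,  0.03069835,  0.00999581]), 'grip_width': 88.29796545499981}
side {'vfov': 46.026606639949534, 'cx': 325.00864403523997, 'cy': 237.43473190554863, 'R': array([[ 0.95714122, -0.28910425,  0.01730361],
       [-0.17470632, -0.62398932, -0.76165283],
       [ 0.23099434,  0.72598627, -0.64775424]]), 't': array([-479.4317802 ,  287.09197934, 1417.11271455])}
top {'vfov': 54.46382303310338, 'cx': 323.8713514271471, 'cy': 241.40020290284392, 'R': array([[ 0.02165458, -0.99955683,  0.02042594],
       [-0.99077693, -0.0241889 , -0.13332655],
       [ 0.13376155, -0.01735042, -0.99086165]]), 't': array([ -10.73257414,  520.99174486, 1398.07467681])}
{'vfov': 64.08157579793128, 'cx': 325.9085396978394, 'cy': 232.2044964147014, 'mount': array([[ 6.17383132e-04, -9.54375166e-01, -2.98609545e-01,
         7.71046190e+01],
       [ 9.99999719e-01,  4.62068009e-04,  5.90727017e-04,
         1.44718864e+00],
       [-4.25797277e-04, -2.98609826e-01,  9.54375183e-01,
        -1.46726031e+02],
       [ 0.00000000e+00,  0.00000000e+00,  0.00000000e+00,
         1.00000000e+00]])}
```

View pics/side0.png

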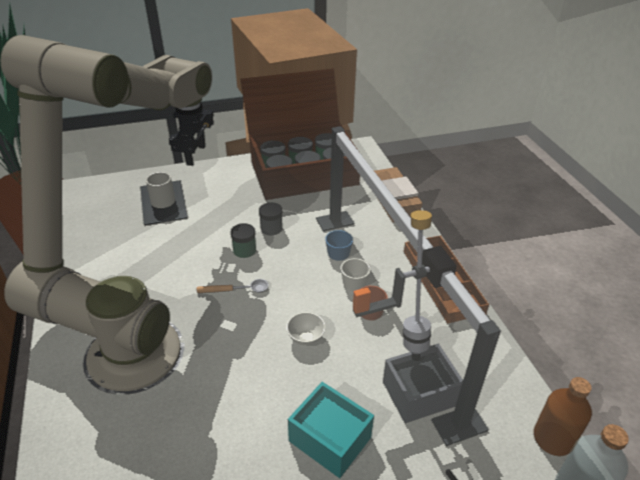

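View pics/top0.png

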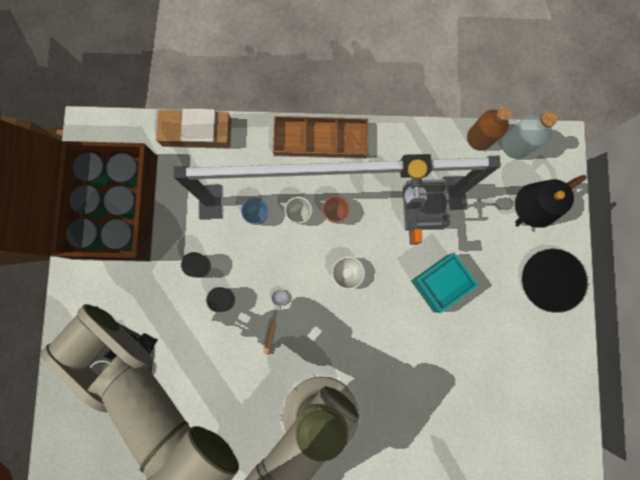

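```bash
cat > h.py <<'E'
import cv2, numpy as np
from plant import bot, eyes
def ray(n,u,v,z):
    c=eyes.camera_info(n); f=240/np.tan(np.radians(c['vfov']/2))
    R,t=np.array(c['R']),np.array(c['t']); o=-R.T@t
    d=R.T@np.array([(u-c['cx'])/f,(v-c['cy'])/f,1]); return o+d*(z-o[2])/d[2]
def proj(n,X):
    c=eyes.camera_info(n); f=240/np.tan(np.radians(c['vfov']/2))
    p=np.array(c['R'])@np.array(X)+c['t']; return f*p[:2]/p[2]+[c['cx'],c['cy']]
def blobs(im,hs,smin,vmin,amin=20):
    hsv=cv2.cvtColor(im,cv2.COLOR_BGR2HSV)
    m=cv2.inRange(hsv,(hs[0],smin,vmin),(hs[1],255,255))
    n,l,s,c=cv2.connectedComponentsWithStats(m)
    return [(s[i].tolist(),c[i].round(1).tolist()) for i in range(1,n) if s[i][4]>=amin],l
E
python3 - <<'E'
from h import *
im=cv2.imread('pics/top0.png')
print("orange",[b for b in blobs(im,(0,16),120,60)[0]])
s=cv2.imread('pics/side0.png')
print("orange side",[b for b in blobs(s,(0,16),150,60)[0]])
for uv in [(180,173),(497,163)]: print('rail',ray('top',*uv,337))
for n,uv in dict(blue=(255,210),white=(299,210),clay=(336,209)).items(): print(n,ray('top',*uv,40))
a=cv2.resize(im[140:260,150:520],None,fx=2.1,fy=2.1,interpolation=cv2.INTER_CUBIC)
b=cv2.resize(s[190:440,300:500],None,fx=1.2,fy=1.2)
c=cv2.resize(im[200:250,380:450],None,fx=6,fy=6,interpolation=cv2.INTER_CUBIC)
o=np.zeros((252+300,777,3),np.uint8);o[:252,:]=a[:252,:777];o[252:552,:240]=b;o[252:552,300:720]=c
cv2.imwrite('pics/crop1.png',o)
E
```

```text
orange [([468, 107, 43, 42, 1115], [488.7, 128.0]), ([157, 111, 46, 35, 812], [170.3, 128.7]), ([215, 113, 14, 30, 357], [221.6, 127.5]), ([541, 112, 16, 15, 177], [548.5, 118.5]), ([0, 116, 32, 13, 174], [17.1, 122.0]), ([274, 117, 94, 39, 3072], [321.0, 136.4]), ([44, 127, 18, 13, 132], [54.9, 131.5]), ([54, 142, 91, 116, 1167], [119.7, 207.2]), ([568, 176, 17, 12, 88], [576.0, 181.3]), ([327, 196, 22, 24, 223], [341.5, 207.4]), ([411, 229, 11, 15, 145], [415.9, 236.2]), ([265, 337, 6, 17, 39], [267.8, 347.2])]
orange side [([355, 288, 15, 8, 73], [361.6, 291.3])]
rail [640.92292777 362.99286477 337.        ]
rail [ 688.19688124 -421.07792357  337.        ]
blue [612.82890562 215.6205183   40.        ]
white [616.32558701  80.2369523   40.        ]
clay [622.42526281 -33.96260925  40.        ]
```

View pics/crop1.png

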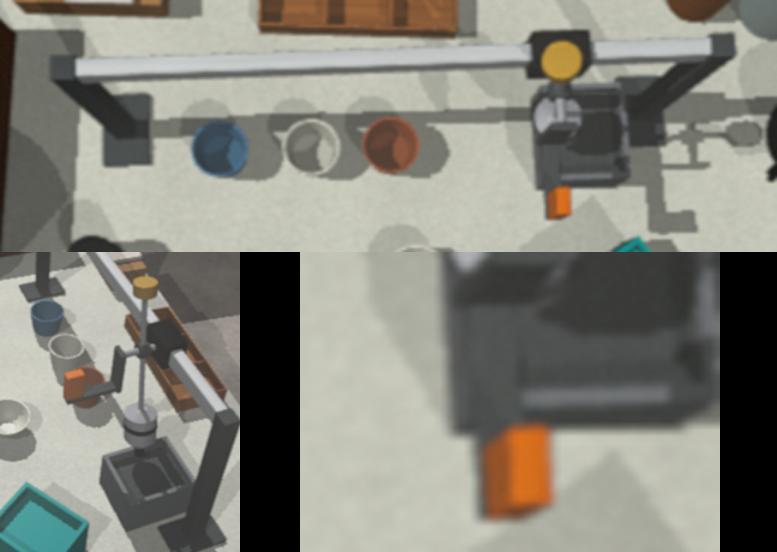

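```bash
python3 - <<'E'
from h import *
a=ray('top',186.7,172.1,337);b=ray('top',489,163.3,337);d=(a-b)/np.linalg.norm(a-b)
yaw=np.arctan2(-d[0],d[1]);print(a,b,np.linalg.norm(a-b),yaw)
g=ray('top',418.7,235.3,305);print('grip',g, 'side proj',proj('side',g))
ex=np.array([np.cos(yaw),np.sin(yaw),0])
pv=g+130*ex;print('pivot',pv)
w=ray('top',417,168.5,456);print('weighttop',w)
for n,uv in dict(blue=(254.8,210.5),white=(298.6,210),clay=(336.2,208.6)).items():
  X=ray('top',*uv,58);print(n,X,'travel',(X-g)@d, 'off x',(X-pv)@ex)
print(bot.state()['time'])
E
```

```text
[643.64236824 346.80441328 337.        ] [ 686.86083226 -400.95152052  337.        ] 749.0038532334074 0.05773332408980902
grip [ 505.85395863 -231.05989223  305.        ] side proj [362.15087364 290.90515409]
pivot [ 635.63736491 -223.55872879  305.        ]
weighttop [ 632.39568737 -194.33731538  456.        ]
blue [607.66078351 213.75236595  58.        ] travel 438.19677224374584 off x -2.69656949258993
white [612.64428563  80.76614004  58.        ] travel 305.1445610765543 off x -5.394842839105926
clay [619.95757941 -33.78652821  58.        ] travel 190.3607634061494 off x -4.703566756934291
0.1
```

>>> {"api": "jog_arm", "payload": {"motion": [[0,0,0,-0.03,0,0,-5.94],[0,0,0,-0.03,0,0,-5.94],[0,0,0,-0.03,0,0,-5.94],[0,0,0,-0.03,0,0,-5.94],[0,0,0,-0.03,0,0,-5.94],[0,-0.011,-0.036,0,0,0,0],[0,-0.011,-0.036,0,0,0,0],[0,-0.011,-0.036,0,0,0,0],[0,-0.011,-0.036,0,0,0,0],[0,-0.011,-0.036,0,0,0,0]]}}

```text
time: 0.93
tcp_pos: [310.1, 314.1, 388.5]
eef_rot: [0.09, -3.14, 0.0]
force: [1.0, 0.2, -0.3]
grip_width: 88.5
```

>>> {"api": "jog_arm", "payload": {"motion": [[0,-0.011,-0.036,0,0,0,0],[0,-0.011,-0.036,0,0,0,0],[0,-0.011,-0.036,0,0,0,0],[0,-0.011,-0.036,0,0,0,0],[0,-0.011,-0.036,0,0,0,0],[0,-0.011,-0.036,0,0,0,0],[0,-0.011,-0.036,0,0,0,0],[0,-0.011,-0.036,0,0,0,0],[0,-0.011,-0.036,0,0,0,0],[0,-0.011,-0.036,0,0,0,0]]}}

```text
time: 1.77
tcp_pos: [440.4, -39.4, 388.6]
eef_rot: [0.088, -3.14, -0.0]
force: [-0.3, 1.1, -0.3]
grip_width: 87.6
```

>>> {"api": "jog_arm", "payload": {"motion": [[0,-0.009,-0.0325,0,0,0,0],[0,-0.009,-0.0325,0,0,0,0],[0,-0.009,-0.0325,0,0,0,0],[0,-0.009,-0.0325,0,0,0,0],[0,-0.009,-0.0325,0,0,0,0],[0,-0.009,-0.0325,0,0,0,0],[0,0,0,0,0,0,0]]}}

```text
time: 2.35
tcp_pos: [506.1, -233.9, 386.2]
eef_rot: [0.082, -3.137, -0.002]
force: [-0.2, 0.8, -0.1]
grip_width: 88.2
```

```bash
cat >> h.py <<'E'
from scipy.spatial.transform import Rotation as Ro
def wray(u,v,z,s):
    c=eyes.camera_info('wrist'); f=240/np.tan(np.radians(c['vfov']/2)); M=np.array(c['mount'])
    R=Ro.from_rotvec(s['eef_rot']).as_matrix()
    o=s['tcp_pos']+R@M[:3,3]; d=R@M[:3,:3]@np.array([(u-c['cx'])/f,(v-c['cy'])/f,1])
    return o+d*(z-o[2])/d[2]
E
python3 - <<'E'
from h import *
s=bot.state(); im=eyes.snapshot('wrist')[:,:,::-1].copy(); cv2.imwrite('pics/w1.png',im)
print(s['tcp_pos'],s['eef_rot'],s['time'])
for b in blobs(im,(3,16),150,60,200)[0]: print(b)
E
```

```text
[ 506.09478573 -233.8970424   386.18893675] [ 8.23726170e-02 -3.13745635e+00 -2.18388868e-03] 2.35
([319, 198, 28, 68, 1796], [332.5, 232.1])
([437, 236, 66, 61, 2674], [469.0, 264.5])
([141, 404, 35, 46, 616], [157.8, 426.2])
([375, 404, 133, 36, 2313], [435.6, 416.4])
```

View pics/w1.png

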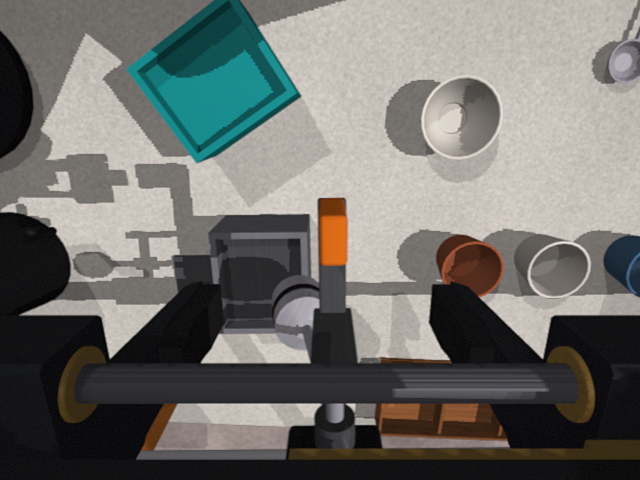

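```bash
python3 - <<'E'
from h import *
s=bot.state()
g=wray(333,239,305,s);c=wray(472,265,58,s);d=np.array([-.0577,.998,0])
print(g,wray(333,213,305,s),wray(333,265,305,s),c,(c-g)@d, wray(472,262,58,s), Ro.from_rotvec(s['eef_rot']).as_matrix())
im=cv2.imread('pics/w1.png'); b,l=blobs(im,(0,10),100,30,1000);print(b)
E
```

```text
[ 504.66724533 -225.66865436  305.        ] [ 487.86291406 -226.67209014  305.        ] [ 522.1980969  -224.62183594  305.        ] [612.33745607 -28.27026323  58.        ] 190.79102319618426 [608.07038411 -28.98826936  58.        ] [[-0.99856339 -0.05351776 -0.00264691]
 [-0.0535227   0.99856495  0.00183374]
 [ 0.00254497  0.00197277 -0.99999482]]
[([437, 235, 67, 63, 2960], [470.0, 263.9])]
```

>>> {"api": "jog_arm", "payload": {"motion": [[0,0,0.003,0.02,0,0,0],[0,0,0.002,0.025,0,0,0],[0,0,0,0.025,0,0,0],[0,0,0,0.025,0,0,0],[0,0,0,0.02,0,0,0],[0,0,0,0,0,0,0],[255,0,0,0,0,0,0],[255,0,0,0,0,0,0],[255,0,0,0,0,0,0],[255,0,0,0,0,0,0]]}}

```text
time: 3.23
tcp_pos: [505.2, -224.1, 275.0]
eef_rot: [-0.089, 3.139, -0.002]
force: [0.1, -1.0, -0.4]
grip_width: 63.2
```

>>> {"api": "jog_arm", "payload": {"motion": [[255,0,0,0,0,0,0],[255,0,0,0,0,0,0],[255,0,0,0,0,0,0],[255,0,0,0,0,0,0],[255,0,0,0,0,0,0],[255,0,0,0,0,0,0]]}}

```text
time: 3.73
tcp_pos: [505.0, -224.4, 273.8]
eef_rot: [-0.089, 3.14, -0.001]
force: [-0.0, -1.6, -0.0]
grip_width: 23.4
```

```bash
cat >> h.py <<'E'
def brass(n):
    "centroid of brass weight + time"
    t=bot.state()['time']; im=eyes.snapshot(n)[:,:,::-1].copy()
    b,_=blobs(im,(18,30),120,80,15)
    return t,im,b
E
python3 - <<'E'
from h import *
print(bot.state())
o=[]
for n in('top','side'):
    t,im,b=brass(n);print(n,t,b);o.append(im[100:300,300:560])
cv2.imwrite('pics/g1.png',cv2.resize(np.vstack(o),None,fx=1.5,fy=1.5))
E
```

```text
{'time': 3.7333, 'joint_pos': array([-6.32155291e-01,  3.62932274e-01,  1.22317355e+00, -4.71276802e-04,
        1.55507319e+00, -2.25935480e+00]), 'dq': array([-0.0015846 , -0.00037862,  0.00087158,  0.00543463,  0.00422536,
        0.00084145]), 'joint_efforts': array([ 8.55243914e-01, -4.38067031e+01, -2.29222065e+01,  3.08144353e-01,
        2.74985572e-01,  1.02740340e-02]), 'tcp_pos': array([ 504.97940076, -224.35852518,  273.78097646]), 'eef_rot': array([-8.85965871e-02,  3.14030533e+00, -9.83126095e-04]), 'force': array([-0.04834288, -1.64299374, -0.034371  ]), 'wrist_torque': array([-0.22996268,  0.05652941, -0.03901304]), 'grip_width': 23.382410359559515}
top 3.7333 [([406, 159, 20, 20, 311], [415.4, 168.5]), ([554, 191, 11, 9, 80], [559.2, 194.8])]
side 3.7833 [([409, 209, 21, 10, 158], [418.8, 213.3])]
```

View pics/g1.png

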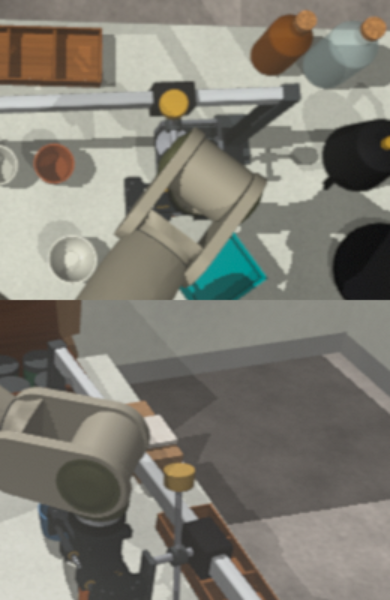

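>>> {"api": "jog_arm", "payload": {"motion": [[255,0,0,0,0,0,0],[255,0,0,0,0,0,0],[255,0,0,0,0,0,0]]}}

```text
time: 4.08
tcp_pos: [504.9, -224.2, 273.8]
eef_rot: [0.089, -3.14, 0.0]
force: [-1.1, -0.9, 0.0]
grip_width: 17.8
```

```bash
python3 - <<'E'
from h import *
s=bot.state();print(s['time'],s['tcp_pos'],s['grip_width'],s['force'])
t,im,b=brass('top');print(t,b[0]); print(blobs(cv2.imread('pics/top0.png'),(18,30),120,80,15)[0])
E
```

```text
4.0833 [ 504.93857394 -224.17471675  273.78887615] 17.82531432967539 [-1.12720834 -0.94687512  0.0214412 ]
4.0833 ([404, 159, 20, 20, 307], [413.1, 168.6])
[([408, 159, 20, 20, 311], [417.0, 168.5]), ([554, 191, 11, 9, 78], [559.1, 194.8])]
```

>>> {"api": "jog_arm", "payload": {"motion": [[255,0,0.005,0,0,0,0],[255,0,0.005,0,0,0,0],[255,0,0.005,0,0,0,0],[255,0,0.005,0,0,0,0],[255,0,0.005,0,0,0,0],[255,0,0.002,0,0,0,0],[255,0,0.002,0,0,0,0],[255,0,0.002,0,0,0,0],[255,0,0.002,0,0,0,0]]}}

```text
time: 4.88
tcp_pos: [502.9, -191.0, 273.7]
eef_rot: [0.089, -3.14, -0.0]
force: [-4.6, -1.1, 1.1]
grip_width: 17.4
```

```bash
python3 - <<'E'
from h import *
s=bot.state();print(s['time'],s['tcp_pos'],s['grip_width'],s['force'])
t,im,b=brass('top');print(t,b[0])
E
```

```text
4.8833 [ 502.86014903 -191.00543275  273.74301322] 17.405639271852763 [-4.60741349 -1.14738126  1.09182346]
4.8833 ([397, 159, 20, 20, 301], [406.5, 168.5])
```

>>> {"api": "jog_arm", "payload": {"motion": [[255,0,0.006,0,0,0,0],[255,0,0.014,0,0,0,0],[255,0,0.02,0,0,0,0],[255,0,0.024,0,0,0,0],[255,0,0.024,0,0,0,0],[255,0,0.022,0,0,0,0],[255,0,0.016,0,0,0,0],[255,0,0.01,0,0,0,0],[255,0,0.004,0,0,0,0]]}}

```text
time: 5.68
tcp_pos: [494.0, -49.6, 273.7]
eef_rot: [0.091, -3.138, -0.001]
force: [-8.9, -1.0, 2.0]
grip_width: 18.0
```

```bash
cat >> h.py <<'E'
from scipy.optimize import curve_fit
d=np.array([-.0577,.9983,0])
def measure(n):
    "n top pictures: (t, s of carriage, along-rail brass position)"
    out=[]
    for _ in range(n):
        s=bot.state(); t,im,b=brass('top'); u,v=b[0][1]
        X=ray('top',u,v,453); out.append((t,(s['tcp_pos']-[504.94,-224.17,0])@d+5,X@d))
    return np.array(out)
def sine(t,c,a,b,w): return c+a*np.cos(w*t)+b*np.sin(w*t)
E
python3 - <<'E'
from h import *
s=bot.state();print(s['time'],s['tcp_pos'],s['grip_width'],s['force'])
m=measure(36);np.save('m1.npy',m);t0=m[-1,0]
print(m[[0,1,2,3,9,18,-1]].round(2).tolist())
k=m[4:]
p,c=curve_fit(sine,k[:,0]-t0,k[:,2],[k[:,2].mean(),5,5,3.9],bounds=([-500,-100,-100,3.2],[500,100,100,4.6]));print('fit',t0,p,np.sqrt(np.diag(c)),'theta amp',np.hypot(p[1],p[2])/136,'T',2*np.pi/p[3])
E
```

```text
5.6833 [493.9712543  -49.64124955 273.7448303 ] 17.988947289869326 [-8.88792045 -0.99873454  2.01932605]
[[5.68, 179.86, -79.19], [5.73, 180.03, -76.52], [5.78, 179.51, -74.51], [5.83, 179.16, -72.3], [6.13, 178.74, -65.19], [6.58, 178.7, -82.08], [7.43, 178.71, -69.18]]
fit 7.4333 [-77.34269719   8.3829379    8.57509414   4.1282957 ] [0.03942393 0.07824294 0.07486066 0.01015161] theta amp 0.08817580327266254 T 1.521980440637901
```

```bash
cat > plan.py <<'E'
from h import *
def plan(c,a,b,w,t0,move,N,tau=0.05):
    "fit of brass along-rail at t-t0; returns increments (mm) that move by `move` and stop the swing"
    now=bot.state()['time']-t0; L=9810/w**2; dt=1/12
    # swing state at end if p fixed: q-p=L*theta ; theta=-(brass-c)/136
    th=lambda t:-(a*np.cos(w*t)+b*np.sin(w*t))/136
    thd=lambda t:-(-a*np.sin(w*t)+b*np.cos(w*t))*w/136
    T=now+N*dt+tau
    tgt=np.array([L*th(T),L*thd(T)/w])           # e=q-p: e''+w^2 e=-p''
    # an increment x in row i: constant speed x/dt for dt  -> e response
    rows=[]
    for i in range(N):
        r0=T-(now+tau+i*dt); r1=r0-dt
        # p''=v*(delta(t0)-delta(t1)) ; e=-v/w*(sin w r0 - sin w r1), e'/w=-v/w*(cos w r0-cos w r1)
        rows.append([-(np.sin(w*r0)-np.sin(w*r1))/(w*dt),-(np.cos(w*r0)-np.cos(w*r1))/(w*dt)])
    A=np.vstack([np.array(rows).T,np.ones(N)]); y=np.r_[-tgt,move]
    D=np.diff(np.eye(N+2),axis=0)[:,1:-1]         # penalise acceleration incl. ends
    M=D.T@D; Mi=np.linalg.inv(M); x=Mi@A.T@np.linalg.solve(A@Mi@A.T,y)
    xr=x.round(1); res=A@xr-y
    return xr,res[:2]/L,res[2]
E
python3 - <<'E'
from plan import *
for N in (14,19,24):
  x,r,m=plan(-77.3427,8.3829,8.5751,4.1283,7.4333,10,N);print(N,x.tolist(),r,m,np.cumsum(x).min(),np.cumsum(x).max())
E
```

```text
14 [-4.7, -7.0, -7.0, -5.4, -2.7, 0.5, 3.4, 5.7, 6.9, 7.0, 6.0, 4.3, 2.3, 0.7] [-1.12671369e-04  4.70207650e-05] -3.552713678800501e-15 -26.8 9.999999999999996
19 [-2.8, -4.4, -4.7, -4.0, -2.4, -0.3, 2.0, 4.1, 5.7, 6.5, 6.6, 5.8, 4.3, 2.4, 0.4, -1.4, -2.6, -2.9, -2.1] [-4.00397985e-05  1.70243295e-04] 0.1999999999999975 -18.6 19.199999999999996
24 [-0.9, -1.2, -1.1, -0.4, 0.6, 1.8, 3.1, 4.3, 5.2, 5.7, 5.7, 5.2, 4.2, 2.9, 1.3, -0.4, -1.9, -3.2, -4.1, -4.5, -4.3, -3.7, -2.7, -1.4] [-7.11994894e-05 -5.14290186e-04] 0.1999999999999975 -3.6 36.4
```

>>> {"api": "jog_arm", "payload": {"motion": [[255,0,-0.0047,0,0,0,0],[255,0,-0.007,0,0,0,0],[255,0,-0.007,0,0,0,0],[255,0,-0.0054,0,0,0,0],[255,0,-0.0027,0,0,0,0],[255,0,0.0005,0,0,0,0],[255,0,0.0034,0,0,0,0],[255,0,0.0057,0,0,0,0],[255,0,0.0069,0,0,0,0],[255,0,0.007,0,0,0,0]]}}

```text
time: 8.32
tcp_pos: [494.3, -54.4, 273.7]
eef_rot: [0.088, -3.138, -0.0]
force: [-9.2, -2.4, 2.9]
grip_width: 18.2
```

>>> {"api": "jog_arm", "payload": {"motion": [[255,0,0.006,0,0,0,0],[255,0,0.0043,0,0,0,0],[255,0,0.0023,0,0,0,0],[255,0,0.0007,0,0,0,0],[255,0,0,0,0,0,0]]}}

```text
time: 8.73
tcp_pos: [493.4, -40.7, 273.7]
eef_rot: [0.089, -3.137, -0.001]
force: [-9.2, 0.0, 3.8]
grip_width: 17.7
```

```bash
python3 - <<'E'
from plan import *
m=measure(34);np.save('m2.npy',m);t0=m[-1,0]
print(m[[0,1,3,9,18,-1]].round(2).tolist())
k=m[2:];W=4.1283
f=lambda t,c,a,b:sine(t,c,a,b,W)
p,c=curve_fit(f,k[:,0]-t0,k[:,2]);print('fit',t0,p,np.sqrt(np.diag(c)),'theta amp',np.hypot(p[1],p[2])/136)
cv2.imwrite('pics/t2.png',cv2.resize(eyes.snapshot('top')[120:260,230:430,::-1],None,fx=4,fy=4,interpolation=cv2.INTER_CUBIC))
s=eyes.snapshot('side')[180:380,270:470,::-1];cv2.imwrite('pics/s2.png',cv2.resize(s,None,fx=3,fy=3,interpolation=cv2.INTER_CUBIC))
E
```

```text
[[8.73, 188.79, -68.96], [8.78, 188.76, -68.74], [8.88, 188.78, -68.53], [9.18, 188.73, -67.41], [9.63, 188.73, -67.41], [10.38, 188.74, -68.53]]
fit 10.3833 [-67.97703809  -0.60751582   0.77044012] [0.01491291 0.0206021  0.0215662 ] theta amp 0.0072143312492773315
```

View pics/s2.png

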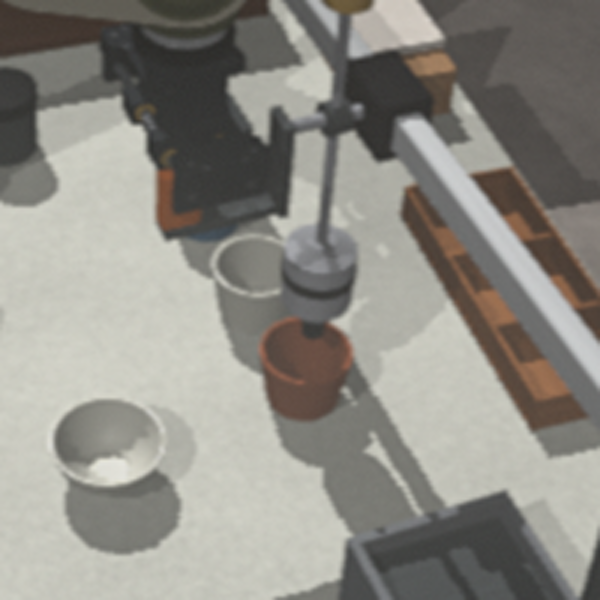

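View pics/t2.png

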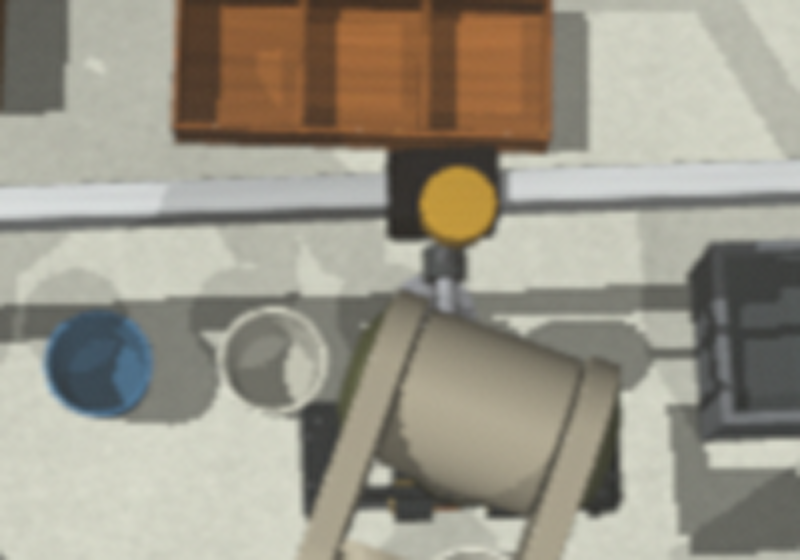

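```bash
python3 - <<'E'
from plan import *
ex=np.array([.9983,.0577,0])
n=ray('side',270+313/3,180+333/3,80);c=ray('side',270+306/3,180+354/3,58)
print('nozzle',n@d,n@ex,'cup',c@d,c@ex)
for mv in (0,2):
  for N in (10,14): print(mv,N,plan(-67.977,-.6075,.7704,4.1283,10.3833,mv,N))
E
```

```text
nozzle -73.18447282032025 620.1660158271047 cup -75.62900106719353 614.1192474430321
0 10 (array([ 1.2,  0.9, -0.1, -1.2, -1.7, -1.6, -0.8,  0.4,  1.4,  1.5]), array([-0.00014991,  0.00014195]), np.float64(0.0))
0 14 (array([ 0.1,  0. , -0.2, -0.4, -0.5, -0.6, -0.5, -0.4, -0.1,  0.2,  0.5,
        0.7,  0.7,  0.5]), array([3.14131210e-05, 5.68543072e-05]), np.float64(0.0))
2 10 (array([ 1.8,  1.5,  0.2, -1.2, -2.1, -1.9, -0.9,  0.6,  2. ,  2.1]), array([3.65497522e-05, 1.26171702e-04]), np.float64(0.10000000000000009))
2 14 (array([ 0.3,  0.3,  0.1, -0.2, -0.4, -0.6, -0.5, -0.4, -0.1,  0.3,  0.7,
        0.9,  1. ,  0.7]), array([-4.70806673e-05, -2.46520318e-04]), np.float64(0.10000000000000009))
```

>>> {"api": "jog_arm", "payload": {"motion": [[255,0,0.0001,0,0,0,0],[255,0,0,0,0,0,0],[255,0,-0.0002,0,0,0,0],[255,0,-0.0004,0,0,0,0],[255,0,-0.0005,0,0,0,0],[255,0,-0.0006,0,0,0,0],[255,0,-0.0005,0,0,0,0],[255,0,-0.0004,0,0,0,0],[255,0,-0.0001,0,0,0,0],[255,0,0.0002,0,0,0,0]]}}

```text
time: 11.37
tcp_pos: [493.6, -43.4, 273.7]
eef_rot: [0.089, -3.137, -0.001]
force: [-10.0, -2.3, 3.4]
grip_width: 17.7
```

>>> {"api": "jog_arm", "payload": {"motion": [[255,0,0.0005,0,0,0,0],[255,0,0.0007,0,0,0,0],[255,0,0.0007,0,0,0,0],[255,0,0.0005,0,0,0,0],[255,0,0,0,0,0,0]]}}

```text
time: 11.78
tcp_pos: [493.4, -41.1, 273.7]
eef_rot: [0.089, -3.137, -0.001]
force: [-9.5, -1.6, 3.7]
grip_width: 17.8
```

```bash
python3 - <<'E'
from plan import *
m=measure(60);t0=m[-1,0]
k=m[2:];W=4.1283
f=lambda t,c,a,b:sine(t,c,a,b,W)
p,c=curve_fit(f,k[:,0]-t0,k[:,2]);print('fit',t0,p,np.sqrt(np.diag(c)),'theta amp',np.hypot(p[1],p[2])/136)
print(plan(*p,W,t0,0,14)); print(bot.state()['force'],m[-1])
E
```

```text
fit 14.7333 [-68.3182205   -0.14719583   0.08381269] [0.01176473 0.01692126 0.01634644] theta amp 0.0012454757556266513
(array([ 0.1,  0.1,  0.1,  0. , -0.1, -0.1, -0.1, -0.1, -0.1, -0. ,  0. ,
        0.1,  0.1,  0.1]), array([1.88734273e-04, 1.82454981e-05]), np.float64(0.10000000000000003))
[-9.25680555 -0.73636863  3.84500021] [ 14.7333     188.44823347 -68.52822303]
```

>>> {"api": "jog_arm", "payload": {"motion": [[255,0,0,0,0,0,0],[255,0,0,0,0,0,0],[255,0,0,0,0,0,0],[255,0,0,0,0,0,0],[255,0,0,0,0,0,0],[255,0,0,0,0,0,0],[255,0,0,0,0,0,0],[255,0,0,0,0,0,0],[255,0,0,0,0,0,0],[255,0,0,0,0,0,0]]}}

```text
time: 15.62
tcp_pos: [493.4, -41.1, 273.7]
eef_rot: [0.089, -3.137, -0.001]
force: [-10.0, -0.9, 4.2]
grip_width: 17.8
```

>>> {"api": "jog_arm", "payload": {"motion": [[255,0,0,0,0,0,0],[255,0,0,0,0,0,0],[255,0,0,0,0,0,0],[255,0,0,0,0,0,0],[255,0,0,0,0,0,0],[255,0,0,0,0,0,0],[255,0,0,0,0,0,0],[255,0,0,0,0,0,0],[255,0,0,0,0,0,0],[255,0,0,0,0,0,0]]}}

```text
time: 16.45
tcp_pos: [493.4, -41.1, 273.7]
eef_rot: [0.089, -3.137, -0.001]
force: [-10.4, -1.0, 4.2]
grip_width: 17.9
```

>>> {"api": "jog_arm", "payload": {"motion": [[0,0,0,0,0,0,0],[0,0,0,0,0,0,0],[0,0,0,0,0,0,0],[0,0,0,0,0,0,0],[0,0,0,0,0,0,0],[0,0,0,0,0,0,0],[0,0,0,0,0,0,0],[0,0,0,0,0,0,0],[0,0,0,0,0,0,0],[0,0,0,0,0,0,0]]}}

```text
time: 17.28
tcp_pos: [494.6, -41.4, 273.8]
eef_rot: [-0.089, 3.14, 0.0]
force: [-0.1, -0.1, 0.2]
grip_width: 82.3
```

```bash
python3 - <<'E'
from plan import *
s=bot.state();print(s['time'],s['tcp_pos'],s['grip_width'],s['force'])
m=measure(8);print(m[:,2].round(2))
s=bot.state();cv2.imwrite('pics/w3.png',eyes.snapshot('wrist')[:,:,::-1])
E
```

```text
17.2833 [494.63084797 -41.37097932 273.76516871] 82.25545680071953 [-0.13615885 -0.05794924  0.20966881]
[-68.31 -68.31 -68.31 -68.31 -68.31 -68.31 -68.31 -68.31]
```

View pics/w3.png

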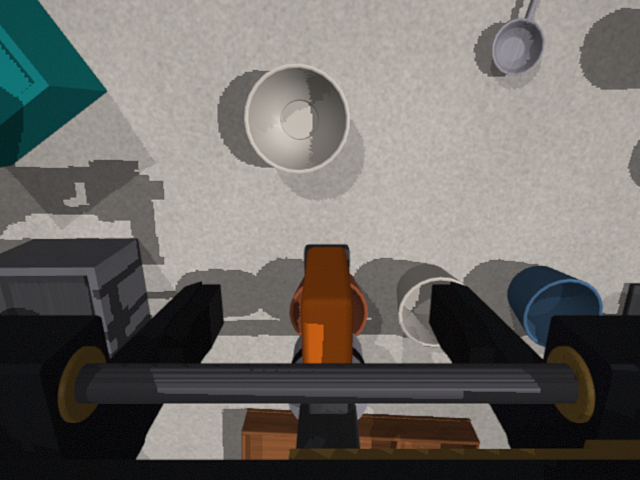

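The infuser hangs still, with its body at column 328 over the cup centred at column 329. The fin at about column 328 is free between the open fingers. Next I move up and back.

>>> {"api": "jog_arm", "payload": {"motion": [[0,0,0,-0.015,0,0,0],[0,0,0,-0.03,0,0,0],[0,0,0,-0.03,0,0,0],[0,0,0,-0.03,0,0,0],[0,0.01,0,-0.015,0,0,0],[0,0.03,0,0,0,0,0],[0,0.03,0,0,0,0,0],[0,0.02,0,0,0,0,0],[0,0,0,0,0,0,0],[0,0,0,0,0,0,0]]}}

```text
time: 18.57
tcp_pos: [404.5, -46.5, 394.3]
eef_rot: [-0.088, 3.139, -0.001]
force: [0.1, -0.1, 0.2]
grip_width: 88.3
```

```bash
python3 - <<'E'
from plan import *
s=bot.state();print(s['time'],s['tcp_pos'],s['force'])
m=measure(20);print(m[:,2].min(),m[:,2].max())
o=[eyes.snapshot(n)[:,:,::-1] for n in('top','side')]
cv2.imwrite('pics/end.png',np.hstack([cv2.resize(o[0][100:400,180:580],(400,300)),cv2.resize(o[1][150:450,200:600],(400,300))]))
E
```

```text
18.5667 [404.50733802 -46.48145823 394.28024433] [ 0.05307493 -0.10994321  0.15206798]
-68.30652011728918 -68.29698199681296
```

View pics/end.png

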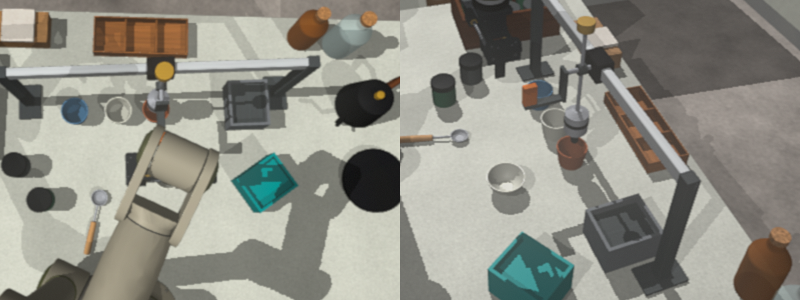

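The gripper is clear, the infuser hangs still over the terracotta cup, and nothing else looks moved.

```bash
python3 -c "
from plant import bot
print(bot.job_done())"
```

```text
the job is handed in; nothing more can be done
None
```

The infuser now hangs still over the terracotta cup. The grip is released, the arm is clear, and I handed the job in about 20 s into the 59 s allowed.

- **Travel and calming:** I gripped the orange fin and drew the carriage out of the drip box, timing the main move to the first forward swing. That left about 0.09 rad. I measured the period as 1.52 s, and two shaped carriage moves cut the swing to about 0.007 rad and then 0.001 rad.
- **Hold and release:** I held the carriage still for about 4.7 s before opening the gripper. I then went up and back; the brass weight's position varied by less than 0.02 mm over the last 20 frames.
- **Centring over the cup:** My measurements differ by a few millimetres. Along the rail, the two readings taken from the nozzle and weight put it about 1.5 to 2.5 mm past the cup's middle. The travel measured from the fin puts it about 2 mm short. Across the rail, the readings put the cup about 5 to 6 mm nearer the robot than the nozzle, a direction the carriage cannot correct. All are well inside the 84 mm rim.
- **Side force:** The wrist read about 10 N sideways while gripping, because the arm's path was slightly off the rail line. It vanished on release and nothing shifted.
- **Other things:** In the last pictures, the drip box, the other cups, the tins and the bowl all looked unmoved; I checked this by eye only.

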